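# Find the disc cutter hole for a stray punch

### The job

The punch standing on the green pad belongs in the disc cutter, but its size mark has worn off. Try it upright in the cutter's holes one after another, from the smallest upward, with a light hand so that the cutting edges are not chipped, and lower it fully home in the first hole it enters, never into a wider one. Let go of it there and leave the other punches, the tools and the rest of the bench alone.

Things in the scene. Friction and masses are not known exactly. Their poses are not given: they have to be found in the camera images.
- punch_a_mid (a point): One of three look-alike punches (in no told order 24, 27, 30 mm diameter; 0.23, 0.29, 0.36 kg, +-15 %): one of them stands alone on the green pad and is the one to put back, the others stand in the rack. Dark steel cylinder 65 mm tall, ends bevelled 1.5 mm; this point is its centre, half-way up, z its axis. 
- punch_b_mid (a point): One of three look-alike punches (in no told order 24, 27, 30 mm diameter; 0.23, 0.29, 0.36 kg, +-15 %): one of them stands alone on the green pad and is the one to put back, the others stand in the rack. Dark steel cylinder 65 mm tall, ends bevelled 1.5 mm; this point is its centre, half-way up, z its axis. 
- punch_c_mid (a point): One of three look-alike punches (in no told order 24, 27, 30 mm diameter; 0.23, 0.29, 0.36 kg, +-15 %): one of them stands alone on the green pad and is the one to put back, the others stand in the rack. Dark steel cylinder 65 mm tall, ends bevelled 1.5 mm; this point is its centre, half-way up, z its axis. 
- punch_a: the same punch as punch_a_mid; origin at the centre of its lower end
- punch_b: the same punch as punch_b_mid; origin at the centre of its lower end
- punch_c: the same punch as punch_c_mid; origin at the centre of its lower end
- disc_cutter: jeweller's disc cutter: rigid bright steel die block 62 x 222 x 40 mm high, bolted to the bench, with a row of five round holes along its y axis, smallest at +y; origin at the centre of its underside. Its flat top has nothing standing up. Each hole is 1 mm wider than its own punch and 2 mm narrower than the next bigger one. A light hand: well under 30 N on the cutter at any instant
- pad: thin green pad 110 x 110 x 4 mm, fixed; origin at the centre of its underside. The punch to be put back stands upright on it, within 20 mm of its middle
- rack: shallow pale wooden rack 62 x 216 x 22 mm with four compartments in a row along y, floor 4 mm thick, fixed, holding the four other punches upright; origin at the centre of its underside
- punch_s: bystander: the smallest punch, 21 mm diameter, 65 mm tall, in the rack; origin at the centre of its lower end
- punch_l: bystander: the largest punch, 33 mm diameter, 65 mm tall, in the rack; origin at the centre of its lower end
- mallet: bystander: brass-headed mallet lying flat, handle 200 mm along its x, head 60 mm wide and 32 mm high at +x; origin under the middle of its handle
- wax_tin: bystander: round aluminium tin 60 mm wide, 30 mm high; origin at the centre of its underside
- calliper: bystander: flat steel calliper 150 mm long, 10 mm thick; origin on the bench under the middle of its beam
- stone_case: bystander: green case 170 x 60 x 35 mm; origin at the centre of its underside
- hole1 (a point): centre of the mouth of hole 1 of the disc cutter, 22 mm wide (smallest), level with the cutter's top, 40 mm above the bench; axes as the cutter's, where it lies at y = +82 mm. Mouth bevelled 1 mm, flat floor 25 mm down. A punch that does not fit or is some 1.5 mm off centre stops on the rim, at most about 1 mm in; one that is home stands 40 mm above the top, so hold it by its upper 30 mm
- hole2 (a point): centre of the mouth of hole 2 of the disc cutter, 25 mm wide (number 2 from the smallest), level with the cutter's top, 40 mm above the bench; axes as the cutter's, where it lies at y = +45.5 mm. Mouth bevelled 1 mm, flat floor 25 mm down. A punch that does not fit or is some 1.5 mm off centre stops on the rim, at most about 1 mm in; one that is home stands 40 mm above the top, so hold it by its upper 30 mm
- hole3 (a point): centre of the mouth of hole 3 of the disc cutter, 28 mm wide (number 3 from the smallest), level with the cutter's top, 40 mm above the bench; axes as the cutter's, where it lies at y = +6 mm. Mouth bevelled 1 mm, flat floor 25 mm down. A punch that does not fit or is some 1.5 mm off centre stops on the rim, at most about 1 mm in; one that is home stands 40 mm above the top, so hold it by its upper 30 mm
- hole4 (a point): centre of the mouth of hole 4 of the disc cutter, 31 mm wide (number 4 from the smallest), level with the cutter's top, 40 mm above the bench; axes as the cutter's, where it lies at y = -36.5 mm. Mouth bevelled 1 mm, flat floor 25 mm down. A punch that does not fit or is some 1.5 mm off centre stops on the rim, at most about 1 mm in; one that is home stands 40 mm above the top, so hold it by its upper 30 mm
- hole5 (a point): centre of the mouth of hole 5 of the disc cutter, 34 mm wide (largest), level with the cutter's top, 40 mm above the bench; axes as the cutter's, where it lies at y = -82 mm. Mouth bevelled 1 mm, flat floor 25 mm down. A punch that does not fit or is some 1.5 mm off centre stops on the rim, at most about 1 mm in; one that is home stands 40 mm above the top, so hold it by its upper 30 mm
There are look-alikes about, which are no part of the job. Leave any turquoise look-alike of the punch_b alone. What is shaped like the punch_a but yellow is not meant.

How it is judged:
By the outcome, as a careful person would: the job done as asked, in the order asked, and still so for the second after the job is handed in, with the robot touching nothing.
It also fails if it takes over 72 s, if anything falls off the work surface, if the arm or the gripper's body presses on something with over 40 N, if the wrist force passes 120 N, or if a joint passes its speed limit or range.

### The arm

A 6-joint arm with a two-finger parallel gripper is mounted at the origin on the work surface. World frame = base frame: x ahead of the robot, y to its left, z up, the work surface at z = 0. Lengths are in m, angles in degrees, forces in N, time in s.
With the tool pointing down it reaches from about 0.25 to 0.775 m from the base axis. Payload 4 kg.
Tool frame: the origin (TCP) lies at the very end of the fingers, on their centre line; the grasp point (between the pads) lies 19 mm behind it; z points along the fingers, y is the line along which they close (so a half turn about z gives the same grasp; the last joint's range is limited). The gripper opens to 94 mm and grips with 3 to 60 N. Pads are 16 mm wide; open, the fingers measure 119 mm over their backs; the gripper's body (75 mm by 177 mm) begins 78 mm behind the grasp point.
Start: joints at [60.957, 4.996, 78.535, -0, 96.463, -5.907], TCP at [0.216, 0.506, 0.206] pointing down, gripper open.
Joint ranges: [-177.83, 177.83], [-43.37, 116.18], [15.69, 146.23], [-61.86, 241.86], [9.47, 152.12], [-147.06, 147.06]. Speed limits (degrees/s): [159.86, 159.86, 180, 180, 180, 180].

### API

Orientations are given as a 3x3 rotation matrix whose columns are the frame's x, y, z axes.
In Python, from bench import sense, camera, job_done gives the robot as it stands. The module is installed in compiled form; this text tells all that it offers.
- The arm moves only by the tool carry_out, never from a script. Its argument "motion" is a list of rows, each a list of 3 entries, a list of its own where there are three numbers: the shift along the tool's x, y, z in mm, then the turn, a rotation vector about the tool's x, y, z in rad, then the finger opening in mm, from 0 to 94. A call has 1 to 12 rows; each row is the pose to reach, as a shift and turn from the pose commanded when the call began, along the tool's axes at that moment; what a row does not reach only later rows make up. A row lasts 1/10 s, in which the tool goes at most 50 mm and 8.59 degrees, less where a joint would pass 70% of its speed; a pose out of reach is approached as far as the arm can. A call with a gripper value outside its range is refused whole. The fingers move at their own pace and stop on an object; the grip force is fixed at half the most. Time passes only in rows, so rows that repeat a pose let the fingers close. It gives the time, the measured TCP pose, the force, the opening and the grip force at its end, in the units of the state.
- sense(): the state, without advancing time (a new reading comes with each control period).
- camera(name): name is "scene" or "top" or "wrist"; returns a dict with "img" (420x560x3 uint8, blue, green, red), "fx", "fy", "cx", "cy" (pixels), "distortion" ([k1, k2, p1, p2, k3] as OpenCV has them; the pictures are not rectified), "view" (4x4, takes a point from world to camera coordinates); the wrist camera has in their place "T_tool_cam" (4x4, takes a point from camera to tool coordinates, whose origin is the TCP and whose axes are the flange's). Camera axes: x right, y down, z forward; pixel columns grow to the right and rows downward; lengths in m; the calibration is good to about 2 mm. A picture is of the moment at which its call begins: read the wrist's pose just before it. There is no depth.
- job_done(): hands the job in; it is judged then, once.
The state is a dict: "clock": time; "q": joint angles; "joint_velocities": joint speeds; "effort": joint torques, N m; "tool_pos": TCP position; "eef_rot": TCP orientation; "ft_force": force on the tool from outside, world axes, zero at the start; "torque": the same for the moment, N m; "grip_width": opening from 0.0 (shut) to 1.0 (fully open); "grasp_force": force on a finger pad.
Only numpy, scipy, OpenCV 4.12 (cv2) and the standard library are available. Lean on these libraries where they do the work, as an engineer would, in place of code of your own. Each camera call takes 0.05 s, during which the arm holds its last target. There are 200 camera calls.

## Working session

There is one attempt and no reset: what is moved stays moved. The work goes in short steps, Python scripts to look and compute and a tool call to move; the robot and the scene stay as the last step left them, time stands still between calls to the robot, and variables do not carry over. Pictures are saved under pics/ and viewed, at most 12 in all, crops included, and the job is handed in when it is done.

Besides the shell and the picture viewer there is one more tool, called after ">>>" by a JSON object that holds its "fn" and its "kwargs". carry_out: Moves the arm, as the interface text tells. Its arguments: {"type":"object","properties":{"motion":{"type":"array","items":{"type":"array"}}},"required":["motion"]}

```bash
mkdir -p pics
cat > h.py <<'E'
import numpy as np, cv2
from bench import sense, camera
def grab(name, fn=None):
    s=sense(); c=camera(name)
    if fn: cv2.imwrite('pics/'+fn, c['img'])
    c['K']=np.array([[c['fx'],0,c['cx']],[0,c['fy'],c['cy']],[0,0,1.]])
    c['D']=np.array(c['distortion'],float)
    if 'view' in c: c['T']=np.linalg.inv(np.array(c['view']))
    else:
        W=np.eye(4); W[:3,:3]=np.array(s['eef_rot']); W[:3,3]=s['tool_pos']
        c['T']=W@np.array(c['T_tool_cam'])
    return c
def plane(c,uv,z):
    p=cv2.undistortPoints(np.array(uv,float).reshape(-1,1,2),c['K'],c['D']).reshape(-1,2)
    d=np.c_[p,np.ones(len(p))]@c['T'][:3,:3].T; o=c['T'][:3,3]
    return o+d*((z-o[2])/d[:,2])[:,None]
def proj(c,P):
    V=np.linalg.inv(c['T']); r=cv2.Rodrigues(V[:3,:3])[0]
    return cv2.projectPoints(np.array(P,float).reshape(-1,3),r,V[:3,3],c['K'],c['D'])[0].reshape(-1,2)
E
python3 - <<'E'
from h import *
np.set_printoptions(precision=4,suppress=True)
print(sense())
for n in ['scene','top','wrist']:
    c=grab(n,n+'0.png'); print(n,c['T'],c['fx'],c['D'])
    if n=='wrist': print(c['T_tool_cam'])
E
```

```text
{'clock': 0.0, 'q': array([60.9573,  5.0386, 78.6212,  0.0006, 96.4632, -5.9081]), 'joint_velocities': array([ 0.1019,  0.0326,  0.0363, -0.0643, -0.0604, -0.0384]), 'effort': array([  0.0003, -34.0195, -30.2419,   0.0719,   0.0332,  -0.0002]), 'tool_pos': array([0.2158, 0.5053, 0.2043]), 'eef_rot': array([[-0.9196,  0.3929, -0.0011],
       [ 0.3929,  0.9196, -0.0019],
       [ 0.0002, -0.0021, -1.    ]]), 'ft_force': array([ 1.0644,  0.2456, -0.562 ]), 'torque': array([ 0.014 ,  0.0187, -0.0272]), 'grasp_force': 0.0, 'grip_width': 0.9962704086890624}
scene [[-0.4932  0.723  -0.4837  1.1315]
 [ 0.8699  0.4056 -0.2807  0.3236]
 [-0.0068 -0.5592 -0.829   1.0018]
 [ 0.      0.      0.      1.    ]] 479.2790255480329 [0.0383 0.     0.     0.     0.    ]
top [[-0.0008 -0.9924  0.1232  0.4009]
 [-0.9999 -0.0012 -0.016   0.0138]
 [ 0.0161 -0.1232 -0.9923  1.6033]
 [ 0.      0.      0.      1.    ]] 505.23831203404274 [-0.1906  0.      0.      0.      0.    ]
wrist [[ 0.3939  0.8835  0.2538  0.1429]
 [ 0.9192 -0.3782 -0.1098  0.5371]
 [-0.001   0.2765 -0.961   0.3844]
 [ 0.      0.      0.      1.    ]] 335.00132570558696 [-0.0441  0.      0.      0.      0.    ]
[[-0.001  -0.961  -0.2767  0.0796]
 [ 1.     -0.0012  0.0006  0.0002]
 [-0.0009 -0.2767  0.961  -0.1799]
 [ 0.      0.      0.      1.    ]]
```

View pics/top0.png

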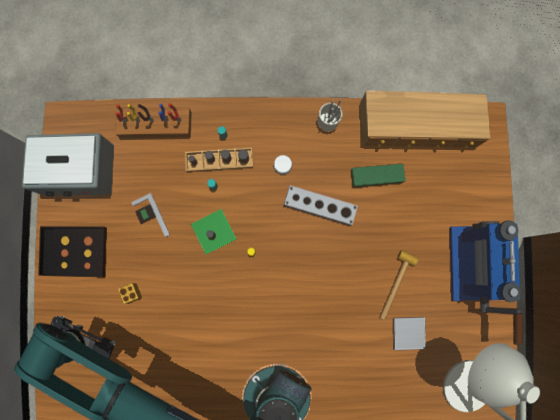

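View pics/scene0.png

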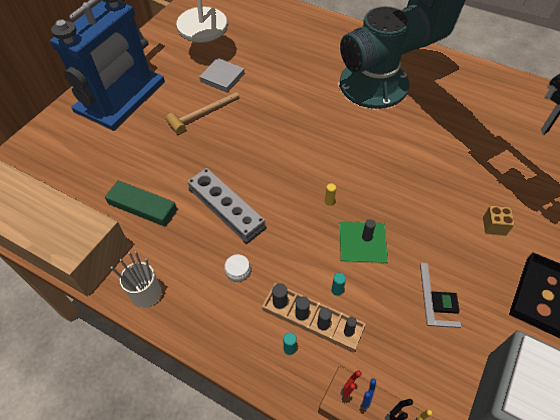

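The top view shows the punch on the green pad near (211,236), the cutter from (285,195) to (357,215) with the small holes at the left end, and the rack near (219,160). The yellow look-alike is at (251,252), and the turquoise ones are at (222,132) and (212,184). The scene view agrees.

```bash
cat > m.py <<'E'
from h import *
np.set_printoptions(precision=4,suppress=True)
def blobs(img,box,thr,inv=True,amin=15):
    x0,y0,x1,y1=box
    g=cv2.cvtColor(img,cv2.COLOR_BGR2GRAY)[y0:y1,x0:x1]
    m=cv2.threshold(g,thr,255,cv2.THRESH_BINARY_INV if inv else cv2.THRESH_BINARY)[1]
    out=[]
    for k in cv2.findContours(m,cv2.RETR_LIST,cv2.CHAIN_APPROX_NONE)[0]:
        M=cv2.moments(k)
        if M['m00']>=amin: out.append((M['m10']/M['m00']+x0,M['m01']/M['m00']+y0,M['m00'],k+np.array([x0,y0])))
    return out
E
python3 - <<'E'
from m import *
for n,bp,bc in [('top',(195,215,230,250),(282,182,360,228)),('scene',(350,210,385,250),(185,165,268,243))]:
    c=grab(n); 
    for b in blobs(c['img'],bp,60):
        x,y,w,h=cv2.boundingRect(b[3]); print(n,'punch',b[:3],(x,y,w,h),plane(c,[b[:2]],.069)[0],plane(c,[b[:2]],.0365)[0])
    for b in blobs(c['img'],bc,75): print(n,'hole',np.round(b[:3],1),plane(c,[b[:2]],.04)[0])
E
```

```text
top hole [345.6 212.   54. ] [ 0.5859 -0.2159  0.04  ]
top hole [316.3 215.2  40. ] [ 0.5758 -0.1235  0.04  ]
top hole [331.6 208.   43. ] [ 0.5985 -0.1717  0.04  ]
top hole [318.8 204.1  33.5] [ 0.6106 -0.1317  0.04  ]
top hole [306.5 200.5  23. ] [ 0.6219 -0.0932  0.04  ]
top hole [295.5 197.   18. ] [ 0.6329 -0.0588  0.04  ]
top hole [354.8 185.4  19. ] [ 0.6703 -0.2467  0.04  ]
scene punch (367.55078125, 233.11458333333334, 128.0) (362, 223, 14, 18) [0.5408 0.2096 0.069 ] [0.5202 0.2057 0.0365]
scene hole [246.5 220.   34. ] [ 0.6303 -0.0609  0.04  ]
scene hole [236.4 210.9  42.5] [ 0.6198 -0.0962  0.04  ]
scene hole [226.  201.3  55.5] [ 0.6083 -0.1337  0.04  ]
scene hole [215.  191.1  67.5] [ 0.5955 -0.1747  0.04  ]
scene hole [232.  220.5 433.5] [ 0.6484 -0.0905  0.04  ]
scene hole [203.7 180.9  77. ] [ 0.5829 -0.2175  0.04  ]
```

>>> {"fn": "carry_out", "kwargs": {"motion": [[[-387,-158,34],[0,0,-0.108],94],[[-387,-158,34],[0,0,-0.108],94],[[-387,-158,34],[0,0,-0.108],94],[[-387,-158,34],[0,0,-0.108],94],[[-387,-158,34],[0,0,-0.108],94],[[-387,-158,34],[0,0,-0.108],94],[[-387,-158,34],[0,0,-0.108],94],[[-387,-158,34],[0,0,-0.108],94],[[-387,-158,34],[0,0,-0.108],94],[[-387,-158,34],[0,0,-0.108],94],[[-387,-158,34],[0,0,-0.108],94],[[-387,-158,34],[0,0,-0.108],94]]}}

```text
clock: 1.45
tool_pos: [0.5092, 0.2094, 0.1717]
eef_rot: [[-0.957, 0.29, -0.0], [0.29, 0.957, 0.001], [0.0, 0.001, -1.0]]
ft_force: [-1.1, 0.1, 0.1]
grip_width: 0.999
grasp_force: 0.0
```

Run:
```python
from m import *
s=sense(); print(s['tool_pos'],s['eef_rot'],s['joint_velocities'])
c=grab('wrist','w1.png')
for b in blobs(c['img'],(0,0,560,420),50,amin=200): print(b[:3],cv2.boundingRect(b[3]),plane(c,[b[:2]],.069))
```

```text
[0.5092 0.2094 0.1717] [[-0.957   0.2901 -0.    ]
 [ 0.2901  0.957   0.0006]
 [ 0.0002  0.0006 -1.    ]] [ 0.6637 -0.3366 -0.0395 -0.174  -0.1248 -0.1957]
(413.97559274755923, 407.25453277545324, 239.0) (401, 400, 27, 14) [[0.7674 0.2862 0.069 ]]
(255.14321926489222, 404.898288973384, 526.0) (242, 391, 27, 29) [[0.7117 0.1228 0.069 ]]
(298.7332378907182, 398.8792650918635, 698.5) (287, 381, 26, 35) [[0.7174 0.1698 0.069 ]]
(479.95866666666666, 352.9523809523809, 875.0) (457, 322, 38, 65) [[0.718  0.3642 0.069 ]]
(75.31341719077568, 353.11383647798743, 795.0) (62, 322, 37, 65) [[ 0.5964 -0.0345  0.069 ]]
(274.9089153058354, 354.01347595175463, 40294.0) (0, 246, 560, 174) [[0.6546 0.1626 0.069 ]]
(488.6708778749595, 201.68966634272755, 514.5) (474, 186, 31, 32) [[0.5578 0.3908 0.069 ]]
(483.9696104102198, 201.15789891295722, 2100.5) (452, 170, 65, 63) [[0.5561 0.3867 0.069 ]]
(272.0832802480146, 179.79513313797935, 3924.5) (216, 133, 111, 95) [[0.4834 0.2126 0.069 ]]
(178.37079477008962, 14.769648890847655, 1134.5) (133, 0, 90, 36) [[0.34   0.1819 0.069 ]]
(148.6920903954802, 8.871468926553671, 236.0) (127, 0, 48, 20) [[0.3291 0.1616 0.069 ]]
```

View pics/w1.png

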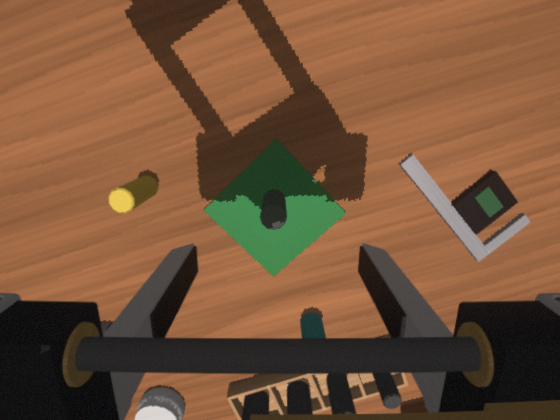

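The wrist view shows the punch on the pad at (274,208), with its top face at the lower end near (275,222), clear of everything. The yellow look-alike is at (125,200). Zooming in.

Run:
```python
from m import *
c=grab('wrist'); im=c['img']
cr=im[180:240,240:310]
cv2.imwrite('pics/w1c.png',cv2.resize(cv2.convertScaleAbs(cr,alpha=2),None,fx=8,fy=8,interpolation=cv2.INTER_NEAREST))
b,g,r=[im[:,:,i].astype(int) for i in range(3)]
m=((g-np.maximum(b,r))<12).astype(np.uint8)
n,l,st,ce=cv2.connectedComponentsWithStats(m[165:250,235:315])
for i in range(1,n):
    if st[i,4]>100: print(st[i],ce[i])
for row in range(185,235,3): print(row, np.where(m[row,250:300])[0]+250)
```

```text
[  0   0  14  13 102] [4.4314 4.1078]
[ 66   0  14  15 108] [74.7593  4.5741]
[ 26  24  25  40 801] [38.0637 44.2797]
185 []
188 []
191 [268 269 270 271 272 273 274 275 276 277 278 279]
194 [265 266 267 268 269 270 271 272 273 274 275 276 277 278 279 280 281 282]
197 [264 265 266 267 268 269 270 271 272 273 274 275 276 277 278 279 280 281
 282 283]
200 [263 264 265 266 267 268 269 270 271 272 273 274 275 276 277 278 279 280
 281 282 283]
203 [262 263 264 265 266 267 268 269 270 271 272 273 274 275 276 277 278 279
 280 281 282 283 284]
206 [262 263 264 265 266 267 268 269 270 271 272 273 274 275 276 277 278 279
 280 281 282 283 284]
209 [262 263 264 265 266 267 268 269 270 271 272 273 274 275 276 277 278 279
 280 281 282 283 284]
212 [262 263 264 265 266 267 268 269 270 271 272 273 274 275 276 277 278 279
 280 281 282 283 284]
215 [261 262 263 264 265 266 267 268 269 270 271 272 273 274 275 276 277 278
 279 280 281 282 283 284 285]
218 [261 262 263 264 265 266 267 268 269 270 271 272 273 274 275 276 277 278
 279 280 281 282 283 284]
221 [262 263 264 265 266 267 268 269 270 271 272 273 274 275 276 277 278 279
 280 281 282 283 284]
224 [264 265 266 267 268 269 270 271 272 273 274 275 276 277 278 279 280 281
 282]
227 [267 268 269 270 271 272 273 274 275 276 277 278 279]
230 []
233 []
```

View pics/w1c.png

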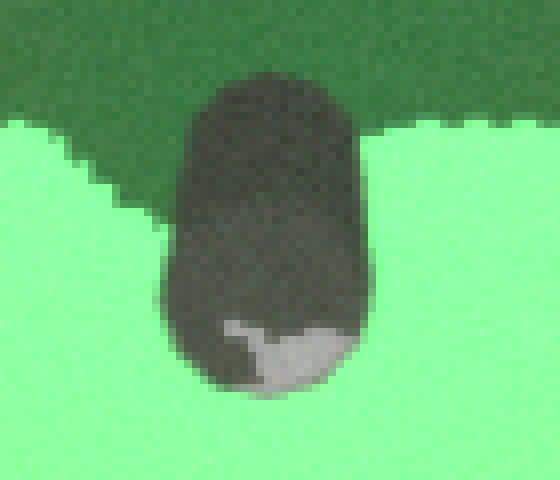

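The crop shows the dark punch from row 189 to 228 and columns 261 to 285, with its top face centred near (273,216).

```bash
cat >> m.py <<'E'
def tool(P):
    s=sense(); return (np.array(P)-s['tool_pos'])@np.array(s['eef_rot'])*1000
E
python3 - <<'E'
from m import *
c=grab('wrist')
f=plane(c,[(273.3,228.8)],.068)[0]; n=plane(c,[(273.3,188.8)],.005)[0]
m=plane(c,[(273.3,216)],.069)[0]
l=plane(c,[(260.7,216),(285.3,216)],.068)
print('far',f,tool(f),'near',n,tool(n)); print('mid',(f+n)/2,tool((f+n)/2),'topc',m,tool(m)); print('diam',np.linalg.norm(l[1]-l[0]))
E
```

```text
far [0.5265 0.2006 0.068 ] [-19.1181  -3.6676 103.8687] near [0.5045 0.2066 0.005 ] [  3.6888  -4.2968 166.8609]
mid [0.5155 0.2036 0.0365] [ -7.7147  -3.9822 135.3648] topc [0.5147 0.2042 0.069 ] [ -6.8233  -3.5987 102.8647]
diam 0.021788984380284808
```

>>> {"fn": "carry_out", "kwargs": {"motion": [[[-195,-258,29],[0,0,0],94],[[-195,-258,29],[0,0,0],94],[[-195,-258,29],[0,0,0],94],[[-195,-258,29],[0,0,0],94],[[-195,-258,29],[0,0,0],94],[[-195,-258,29],[0,0,0],94],[[-195,-258,29],[0,0,0],94],[[-195,-258,29],[0,0,0],94],[[-195,-258,29],[0,0,0],94],[[-195,-258,29],[0,0,0],94]]}}

```text
clock: 2.6
tool_pos: [0.6211, -0.0934, 0.1429]
eef_rot: [[-0.957, 0.289, 0.0], [0.289, 0.957, 0.001], [-0.0, 0.001, -1.0]]
ft_force: [-0.4, 0.2, 0.7]
grip_width: 0.999
grasp_force: 0.0
```

Run:
```python
from m import *
s=sense(); print(s['tool_pos'],s['eef_rot'])
c=grab('wrist','w2.png')
for b in blobs(c['img'],(150,130,420,300),80,amin=150): print(np.round(b[:3],1),cv2.boundingRect(b[3]),plane(c,[b[:2]],.04)[0],tool(plane(c,[b[:2]],.04)[0]))
```

```text
[ 0.6211 -0.0934  0.1429] [[-0.9572  0.2895  0.0005]
 [ 0.2895  0.9572  0.0006]
 [-0.0003  0.0007 -1.    ]]
[ 174.6  274.5 1870. ] (150, 245, 48, 55) [ 0.6546 -0.204   0.04  ] [-64.0036 -96.3519 103.0363]
[ 383.   275.9 2081.5] (348, 244, 72, 56) [ 0.7128 -0.0177  0.04  ] [-65.7925  98.8405 103.1502]
[  271.3   176.8 16896.5] (150, 130, 225, 97) [ 0.5928 -0.0901  0.04  ] [ 28.1154  -5.2628 103.0369]
```

View pics/w2.png

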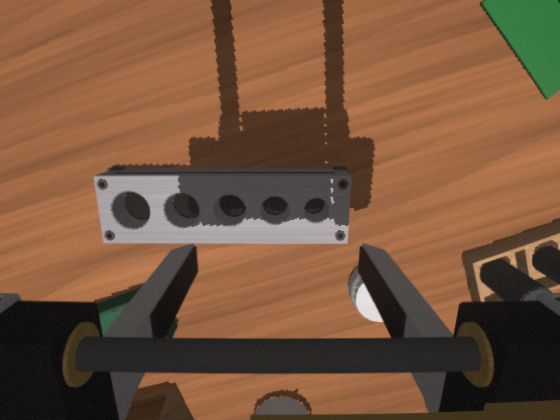

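The wrist view shows the cutter from (95,175) to (349,243). The hole mouths are at about (131,210), (182,209), (231,208), (275,206) and (315,206), partly in the gripper's shadow. I'll use the block outline together with adaptive hole masks.

Run:
```python
from m import *
c=grab('wrist'); im=c['img']
hsv=cv2.cvtColor(im,cv2.COLOR_BGR2HSV)
m=((hsv[:,:,1]<60)).astype(np.uint8)[155:248,80:365]
m=cv2.morphologyEx(m,cv2.MORPH_OPEN,np.ones((3,3)))
k=max(cv2.findContours(m,cv2.RETR_EXTERNAL,cv2.CHAIN_APPROX_NONE)[0],key=cv2.contourArea)[:,0]+[80,155]
print(cv2.boundingRect(k))
def line(sel):
    vx,vy,x,y=cv2.fitLine(k[sel].astype(np.float32),cv2.DIST_HUBER,0,.01,.01).ravel(); return (x,y),(vx,vy)
far=(k[:,1]>238)&(k[:,0]>115)&(k[:,0]<335); L=(k[:,0]<112)&(k[:,1]>185)&(k[:,1]<232); R=(k[:,0]>340)&(k[:,1]>185)&(k[:,1]<232)
ls=[line(s) for s in (far,L,R)]; print(ls,far.sum(),L.sum(),R.sum())
def X(a,b):
    A=np.array([a[1],[-b[1][0],-b[1][1]]]).T; t=np.linalg.solve(A,np.array(b[0])-a[0]); return np.array(a[0])+t[0]*np.array(a[1])
# contour pixels are inside: push out half a pixel
cl=X(ls[0],ls[1])+[-.5,.5]; crr=X(ls[0],ls[2])+[.5,.5]
P=plane(c,[cl,crr],.04); d=P[1]-P[0]; print('corners',cl,crr,P,'len',np.linalg.norm(d))
y=d/np.linalg.norm(d); x=np.array([y[1],-y[0],0]); print('yaw',np.degrees(np.arctan2(x[1],x[0])))
o=P.mean(0)-.031*x
for yy in (.082,.0455,.006,-.0365,-.082):
    h=o+yy*y; print(h,tool(h),proj(c,h))
g=cv2.convertScaleAbs(im[160:250,90:360],alpha=1.6)
cv2.imwrite('pics/w2c.png',cv2.resize(g,None,fx=2.9,fy=2.9,interpolation=cv2.INTER_NEAREST))
```

```text
(94, 167, 257, 81)
[((np.float32(239.6), np.float32(242.0)), (np.float32(1.0), np.float32(0.0))), ((np.float32(97.4), np.float32(201.6)), (np.float32(0.1486794), np.float32(0.98888546))), ((np.float32(348.3), np.float32(209.4)), (np.float32(0.07424403), np.float32(-0.9972401)))] 238 46 46
corners [102.9742 242.5   ] [346.3729 242.5   ] [[ 0.6058 -0.2554  0.04  ]
 [ 0.6701 -0.0428  0.04  ]] len 0.22214728035847395
yaw -16.81717317803195
[ 0.632  -0.0616  0.04  ] [ -1.1482  33.4828 103.0818] [[315.4002 209.6523]]
[ 0.6215 -0.0966  0.04  ] [ -1.1433  -3.0171 103.0664] [[273.8739 209.7046]]
[ 0.61   -0.1344  0.04  ] [ -1.1381 -42.5171 103.0497] [[228.9444 209.7626]]
[ 0.5977 -0.1751  0.04  ] [ -1.1324 -85.0171 103.0318] [[180.8538 209.826 ]]
[ 0.5846 -0.2186  0.04  ] [  -1.1263 -130.5171  103.0126] [[129.9536 209.8949]]
```

View pics/w2c.png

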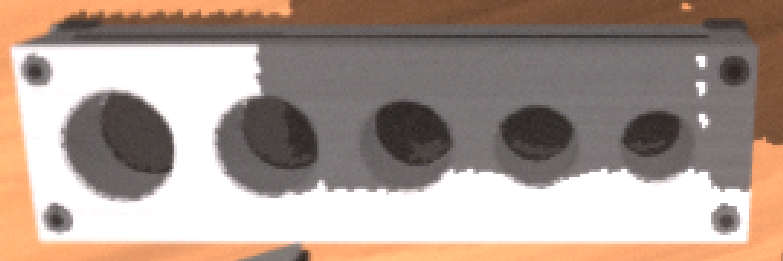

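The crop shows all five mouths whole, with the four corner screws. The outline length of 222.1 mm agrees with the given 222. I'll refine with the screws and the hole edges.

Run:
```python
from m import *
c=grab('wrist'); im=c['img']; g=cv2.cvtColor(im,cv2.COLOR_BGR2GRAY)
S=[]
for u,v in [(102,184),(109,235),(342.5,184),(340,235)]:
    u0,v0=int(u)-6,int(v)-6; p=g[v0:v0+13,u0:u0+13].astype(float); bg=np.median(p); w=np.clip(.8*bg-p,0,None)
    Y,X=np.mgrid[:13,:13]; q=(u0+(w*X).sum()/w.sum(),v0+(w*Y).sum()/w.sum()); S.append(q)
P=plane(c,S,.04); print(np.round(S,1),P,'centre',P.mean(0),tool(P.mean(0)))
y=(P[2]+P[3]-P[0]-P[1])/2; y/=np.linalg.norm(y); x=np.array([y[1],-y[0],0]); print('yaw',np.degrees(np.arctan2(x[1],x[0])))
print('near edge', tool(plane(c,[(222,175.3)],.04)), 'far',tool(plane(c,[(222,242.5)],.04)))
for i,yy in enumerate((.082,.0455,.006,-.0365,-.082)):
    h=P.mean(0)+yy*y; u,v=proj(c,h)[0]
    # horizontal edge profile through the centre, vertical likewise
    row=g[int(round(v))-1:int(round(v))+2].mean(0); col=g[:,int(round(u))-1:int(round(u))+2].mean(1)
    r=int(14+2.2*(i+1)); gu=np.gradient(row); gv=np.gradient(col)
    f=lambda gr,a: (a-r+np.argmin(gr[a-r:a-4]), a+5+np.argmax(gr[a+5:a+r+1]))
    print(i+1,np.round(tool(h),1),(round(u,1),round(v,1)),f(gu,int(round(u))),f(gv,int(round(v))))
```

```text
[[101.8 183.7]
 [109.4 234.6]
 [342.6 183.8]
 [339.8 234.9]] [[ 0.5555 -0.233   0.04  ]
 [ 0.6005 -0.2465  0.04  ]
 [ 0.6165 -0.0332  0.04  ]
 [ 0.6613 -0.0468  0.04  ]] centre [ 0.6085 -0.1399  0.04  ] [ -1.1649 -48.0869 103.0251]
yaw -16.945847813598434
near edge [[ 29.5168 -47.1578 103.0048]] far [[-31.9349 -50.0454 103.0452]]
1 [ -1.3  33.9 103.1] (np.float64(315.8), np.float64(209.9)) (np.int64(305), np.int64(321)) (np.int64(198), np.int64(222))
2 [ -1.3  -2.6 103. ] (np.float64(274.3), np.float64(209.9)) (np.int64(265), np.int64(285)) (np.int64(196), np.int64(224))
3 [ -1.2 -42.1 103. ] (np.float64(229.4), np.float64(209.8)) (np.int64(221), np.int64(245)) (np.int64(194), np.int64(225))
4 [ -1.1 -84.6 103. ] (np.float64(181.3), np.float64(209.8)) (np.int64(164), np.int64(199)) (np.int64(192), np.int64(227))
5 [  -1.  -130.1  103. ] (np.float64(130.4), np.float64(209.7)) (np.int64(111), np.int64(150)) (np.int64(191), np.int64(228))
```

>>> {"fn": "carry_out", "kwargs": {"motion": [[[187,253.5,0],[0,0,0],80],[[187,253.5,0],[0,0,0],80],[[187,253.5,0],[0,0,0],80],[[187,253.5,0],[0,0,0],80],[[187,253.5,0],[0,0,0],80],[[187,253.5,0],[0,0,0],80],[[187,253.5,0],[0,0,0],80],[[187,253.5,0],[0,0,0],80],[[187,253.5,0],[0,0,0],80],[[187,253.5,20],[0,0,0],80],[[187,253.5,20],[0,0,0],80]]}}

```text
clock: 3.85
tool_pos: [0.5154, 0.1995, 0.1199]
eef_rot: [[-0.956, 0.294, -0.005], [0.294, 0.956, -0.002], [0.004, -0.003, -1.0]]
ft_force: [-1.1, -0.3, -1.2]
grip_width: 0.85
grasp_force: 0.0
```

Run:
```python
from m import *
s=sense(); print(s['tool_pos'],s['eef_rot'])
c=grab('wrist'); im=c['img'].astype(int)
m=((im[:,:,1]-np.maximum(im[:,:,0],im[:,:,2]))<12).astype(np.uint8)[100:245,225:325]
n,l,st,ce=cv2.connectedComponentsWithStats(m)
for i in range(1,n):
    if st[i,4]>300:
        x,y,w,h,a=st[i]; x+=225;y+=100; print((x,y,w,h,a))
        u=x+w/2-.5
        f=plane(c,[(u,y+h-.5)],.068)[0]; nr=plane(c,[(u,y-.5)],.005)[0]; print(tool(f),tool(nr),(tool(f)+tool(nr))/2)
```

```text
[0.5154 0.1995 0.1199] [[-0.9558  0.294  -0.0047]
 [ 0.294   0.9558 -0.002 ]
 [ 0.0039 -0.0033 -1.    ]]
(np.int32(225), np.int32(100), np.int32(100), np.int32(91), np.int32(5906))
[28.0075 -2.5013 53.1241] [ 92.2587  -2.8688 116.2939] [60.1331 -2.6851 84.709 ]
(np.int32(267), np.int32(192), np.int32(32), np.int32(49), np.int32(1198))
[-9.7788  3.2779 53.0119] [ 13.0389   4.0715 116.0704] [ 1.6301  3.6747 84.5412]
```

>>> {"fn": "carry_out", "kwargs": {"motion": [[[1.5,0,0],[0,0,0],80],[[1.5,0,20],[0,0,0],80],[[1.5,0,40],[0,0,0],80],[[1.5,0,60],[0,0,0],80],[[1.5,0,75],[0,0,0],80],[[1.5,0,83],[0,0,0],80],[[1.5,0,88],[0,0,0],80],[[1.5,0,88],[0,0,0],80]]}}

```text
clock: 4.7
tool_pos: [0.5149, 0.2021, 0.0344]
eef_rot: [[-0.957, 0.292, -0.0], [0.292, 0.957, -0.0], [0.0, -0.0, -1.0]]
ft_force: [-0.0, 0.3, 0.1]
grip_width: 0.853
grasp_force: 0.0
```

Run:
```python
from m import *
s=sense(); print(s['tool_pos'],s['eef_rot'],s['ft_force'])
c=grab('wrist','w3.png')
```

```text
[0.5149 0.2021 0.0344] [[-0.9565  0.2916 -0.0001]
 [ 0.2916  0.9565 -0.    ]
 [ 0.0001 -0.     -1.    ]] [-0.0335  0.2717  0.0873]
```

View pics/w3.png

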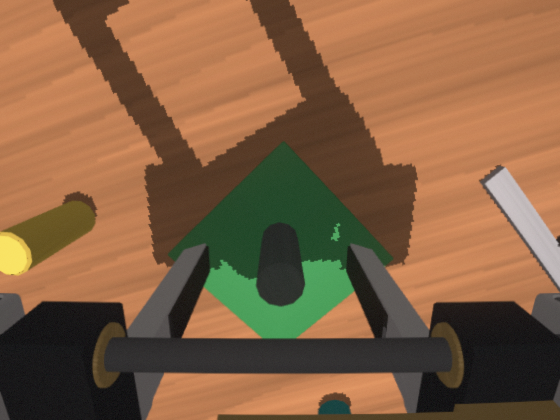

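The wrist view shows the punch centred between the open fingers at (280,265). Closing now.

>>> {"fn": "carry_out", "kwargs": {"motion": [[[0,0,0],[0,0,0],40],[[0,0,0],[0,0,0],30],[[0,0,0],[0,0,0],15],[[0,0,0],[0,0,0],15],[[0,0,0],[0,0,0],15],[[0,0,0],[0,0,0],15],[[0,0,0],[0,0,0],15],[[0,0,0],[0,0,0],15]]}}

```text
clock: 5.55
tool_pos: [0.5149, 0.2023, 0.0345]
eef_rot: [[-0.957, 0.292, 0.0], [0.292, 0.957, 0.0], [-0.0, 0.0, -1.0]]
ft_force: [0.6, 0.3, -0.4]
grip_width: 0.25
grasp_force: 30.0
```

>>> {"fn": "carry_out", "kwargs": {"motion": [[[0,0,-30],[0,0,0],15],[[0,0,-70],[0,0,0],15],[[-189.3,-218.1,-80],[0,0,0],15],[[-189.3,-218.1,-80],[0,0,0],15],[[-189.3,-218.1,-80],[0,0,0],15],[[-189.3,-218.1,-80],[0,0,0],15],[[-189.3,-218.1,-80],[0,0,0],15],[[-189.3,-218.1,-80],[0,0,0],15],[[-189.3,-218.1,-80],[0,0,0],15],[[-189.3,-218.1,-80],[0,0,0],15],[[-189.3,-218.1,-80],[0,0,0],15],[[-189.3,-218.1,-80],[0,0,0],15]]}}

```text
clock: 6.75
tool_pos: [0.6318, -0.06, 0.1142]
eef_rot: [[-0.957, 0.29, -0.001], [0.29, 0.957, 0.001], [0.001, 0.0, -1.0]]
ft_force: [0.4, -0.4, -2.3]
grip_width: 0.249
grasp_force: 30.0
```

Run:
```python
from m import *
s=sense(); print(s['tool_pos'],s['eef_rot'],s['ft_force'],s['grip_width']*94)
c=grab('wrist','w4.png')
cv2.imwrite('pics/w4c.png',cv2.resize(cv2.convertScaleAbs(c['img'][140:320,160:400],alpha=1.6),None,fx=3.3,fy=3.3,interpolation=cv2.INTER_NEAREST))
```

```text
[ 0.6318 -0.06    0.1142] [[-0.9571  0.2897 -0.0008]
 [ 0.2897  0.9571  0.0006]
 [ 0.0009  0.0003 -1.    ]] [ 0.4456 -0.4389 -2.2966] 23.369656429677427
```

View pics/w4c.png

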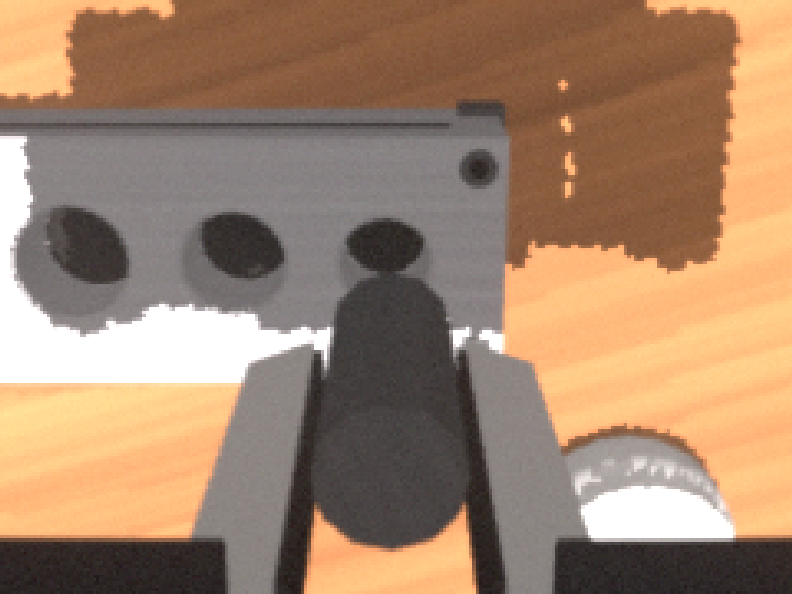

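The crop shows the punch held upright. Its bottom near edge is about at crop (389,275), which is px (277,223). Hole 1's mouth lies behind it, its near edge at crop row 217.

Run:
```python
from m import *
s=sense(); print(s['tool_pos'])
c=grab('wrist'); g=cv2.cvtColor(c['img'],cv2.COLOR_BGR2GRAY).astype(float); H=c['img']
z0=s['tool_pos'][2]
px=lambda a,b:(160+a/3.3-.5,140+b/3.3-.5)
for nm,uv,dz in [('bot near r-.7',px(389,274),-.0296),('bot L',px(333,325),-.0296),('bot R',px(450,325),-.0296),('top far',px(391,549),.034),('top L',px(311,465),.034),('top R',px(470,465),.034)]:
    print(nm,tool(plane(c,[uv],z0+dz)[0]))
for nm,uv in [('h1L',px(340,263)),('h1R',px(433,263)),('h1near',px(386,217)),('h2L',px(182,260)),('h2R',px(287,260)),('h2T',px(236,210)),('h2B',px(236,310))]:
    print(nm,tool(plane(c,[uv],.04)[0]))
cc=np.array([.6085,-.1399,.04]);y=np.array([.2915,.9566,0])
for yy in (.082,.0455): print(tool(cc+yy*y))
```

```text
[ 0.6319 -0.0601  0.1144]
bot near r-.7 [11.1497  0.0758 29.7369]
bot L [  0.3264 -11.2531  29.7333]
bot R [ 0.2943 12.3908 29.7377]
top far [-11.5106   0.3469 -33.8662]
top L [  2.5309 -11.3608 -33.8664]
top R [  2.4957  11.929  -33.8621]
h1L [ -0.7021 -11.7581  74.568 ]
h1R [-0.7306 10.6787 74.5722]
h1near [10.7789 -0.6383 74.5717]
h2L [  0.0952 -49.9015  74.561 ]
h2R [  0.0705 -24.5299  74.5657]
h2T [ 12.553  -36.3504  74.5652]
h2B [-12.7215 -37.3548  74.5615]
[-0.7632 -1.1151 74.57  ]
[ -0.6941 -37.6161  74.5632]
```

>>> {"fn": "carry_out", "kwargs": {"motion": [[[-0.8,-1.3,0],[0,0,0],15],[[-0.8,-1.3,15],[0,0,0],15],[[-0.8,-1.3,28],[0,0,0],15],[[-0.8,-1.3,35],[0,0,0],15],[[-0.8,-1.3,39],[0,0,0],15],[[-0.8,-1.3,41],[0,0,0],15],[[-0.8,-1.3,42],[0,0,0],15],[[-0.8,-1.3,42.5],[0,0,0],15],[[-0.8,-1.3,42.5],[0,0,0],15]]}}

```text
clock: 7.75
tool_pos: [0.633, -0.0631, 0.0725]
eef_rot: [[-0.957, 0.292, 0.001], [0.292, 0.957, -0.0], [-0.001, 0.0, -1.0]]
ft_force: [0.1, -0.1, -1.7]
grip_width: 0.248
grasp_force: 30.0
```

>>> {"fn": "carry_out", "kwargs": {"motion": [[[1.1,1.2,0],[0,0,0],15],[[1.1,1.2,0],[0,0,0],15],[[1.1,1.2,0],[0,0,0],15]]}}

```text
clock: 8.05
tool_pos: [0.6321, -0.0615, 0.0722]
eef_rot: [[-0.957, 0.291, 0.0], [0.291, 0.957, 0.0], [-0.0, 0.0, -1.0]]
ft_force: [0.5, -0.3, -2.5]
grip_width: 0.252
grasp_force: 30.0
```

Run:
```python
from m import *
cc=np.array([.6085,-.1399,.04]);y=np.array([.2915,.9566,0])
s=sense(); print(s['tool_pos'],s['joint_velocities'],s['ft_force']); print(tool(cc+.082*y))
c=grab('wrist','w5.png')
cv2.imwrite('pics/w5c.png',cv2.resize(cv2.convertScaleAbs(c['img'][140:320,160:400],alpha=1.6),None,fx=3.3,fy=3.3,interpolation=cv2.INTER_NEAREST))
```

```text
[ 0.6321 -0.0615  0.0722] [-0.0549  0.158  -0.0281  0.0435  0.0462  0.052 ] [ 0.4599 -0.2883 -2.5134]
[-0.3021  0.1389 32.182 ]
```

View pics/w5c.png

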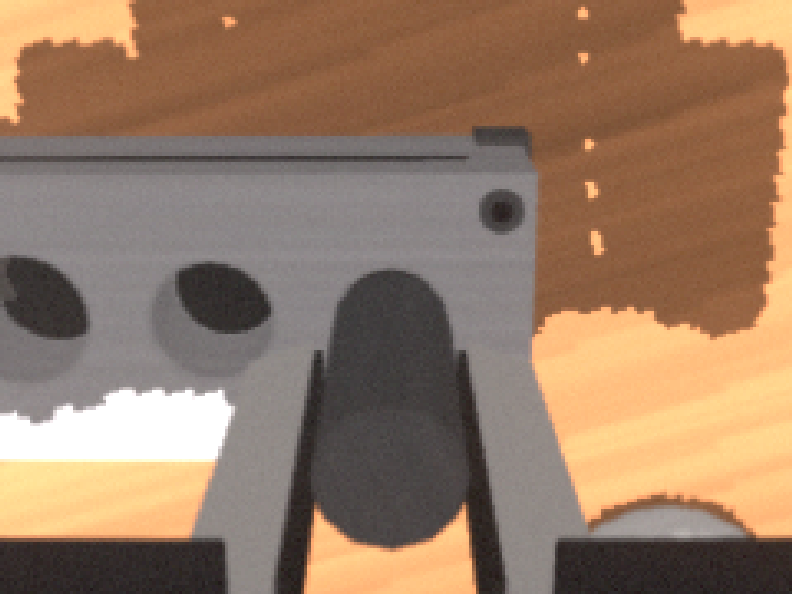

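The crop shows the punch covering hole 1, bottom near edge at crop (391,270). Hole 2 is fully visible at crop (212,319), which puts the punch within about 0.7 mm of hole 1. Lowering gently.

>>> {"fn": "carry_out", "kwargs": {"motion": [[[0.3,0.4,0.5],[0,0,0],15],[[0.3,0.4,1],[0,0,0],15],[[0.3,0.4,1.4],[0,0,0],15],[[0.3,0.4,1.7],[0,0,0],15],[[0.3,0.4,2.0],[0,0,0],15],[[0.3,0.4,2.0],[0,0,0],15]]}}

```text
clock: 8.7
tool_pos: [0.6319, -0.0612, 0.0701]
eef_rot: [[-0.957, 0.292, 0.0], [0.292, 0.957, -0.0], [-0.0, -0.0, -1.0]]
ft_force: [-0.3, -0.1, -1.6]
grip_width: 0.248
grasp_force: 30.0
```

>>> {"fn": "carry_out", "kwargs": {"motion": [[[0,0,0.3],[0,0,0],15],[[0,0,0.6],[0,0,0],15],[[0,0,0.9],[0,0,0],15],[[0,0,0.9],[0,0,0],15]]}}

```text
clock: 9.1
tool_pos: [0.632, -0.0613, 0.0697]
eef_rot: [[-0.957, 0.291, 0.001], [0.291, 0.957, -0.0], [-0.001, -0.0, -1.0]]
ft_force: [-0.9, -1.0, 2.1]
grip_width: 0.248
grasp_force: 30.0
```

>>> {"fn": "carry_out", "kwargs": {"motion": [[[0,0,0.3],[0,0,0],15],[[0,0,0.6],[0,0,0],15],[[0,0,0.6],[0,0,0],15]]}}

```text
clock: 9.4
tool_pos: [0.6321, -0.0613, 0.0696]
eef_rot: [[-0.957, 0.291, 0.001], [0.291, 0.957, -0.0], [-0.001, 0.0, -1.0]]
ft_force: [-1.8, -1.6, 4.6]
grip_width: 0.249
grasp_force: 30.0
```

It stops on the rim of hole 1 (about 6 N and no further travel), so I lift and go to hole 2.

>>> {"fn": "carry_out", "kwargs": {"motion": [[[0,0,-3],[0,0,0],15],[[0,0,-7],[0,0,0],15],[[0,-15,-7],[0,0,0],15],[[0,-30,-7],[0,0,0],15],[[0,-36.5,-7],[0,0,0],15],[[0,-36.5,-7],[0,0,0],15],[[0,-36.5,-5],[0,0,0],15],[[0,-36.5,-5],[0,0,0],15],[[0,-36.5,-5],[0,0,0],15]]}}

```text
clock: 10.3
tool_pos: [0.6212, -0.0956, 0.0733]
eef_rot: [[-0.957, 0.291, -0.0], [0.291, 0.957, 0.0], [0.0, 0.0, -1.0]]
ft_force: [0.1, 0.5, -1.5]
grip_width: 0.247
grasp_force: 30.0
```

Run:
```python
from m import *
cc=np.array([.6085,-.1399,.04]);y=np.array([.2915,.9566,0])
s=sense(); print(s['tool_pos'],s['joint_velocities'],s['ft_force']); print(tool(cc+.0455*y))
c=grab('wrist','w6.png')
cv2.imwrite('pics/w6c.png',cv2.resize(cv2.convertScaleAbs(c['img'][140:320,160:400],alpha=1.6),None,fx=3.3,fy=3.3,interpolation=cv2.INTER_NEAREST))
```

```text
[ 0.6212 -0.0956  0.0733] [ 0.1297 -0.0634 -0.128  -0.1364  0.0531  0.0941] [ 0.0797  0.4539 -1.4576]
[-0.8006 -0.5737 33.2703]
```

View pics/w6c.png

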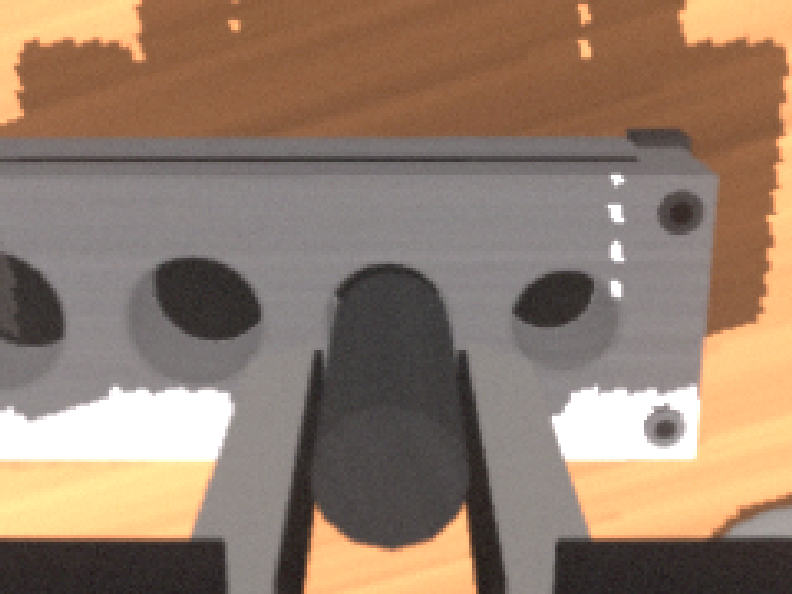

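The crop shows the punch over hole 2, with only its near lip visible at crop rows 264–276. Hole 1 is at crop (565,319) and hole 3 at (196,319). I'll compute the residual offset.

Run:
```python
from m import *
c=grab('wrist'); z0=sense()['tool_pos'][2]
px=lambda a,b:(160+a/3.3-.5,140+b/3.3-.5)
T=lambda a,b,z: tool(plane(c,[px(a,b)],z)[0])
h1=(T(513,319,.04)+T(618,319,.04))/2; h3=(T(130,319,.04)+T(263,319,.04))/2
h1v=(T(565,270,.04)+T(565,369,.04))/2; h3v=(T(196,257,.04)+T(196,380,.04))/2
print(h1[1],h3[1],'h2 y',h3[1]+39.5,h1[1]-36.5,'x',h1v[0],h3v[0])
print('edges near/far top', T(390,176,.04)[0],T(300,460,.04)[0])
for r in (270,272,275): print('punch near',T(391,r,z0-.0304))
print('LR',T(331,325,z0-.0304)[1],T(452,325,z0-.0304)[1])
```

```text
36.27820444718574 -39.6273259866925 h2 y -0.1273259866924974 -0.22179555281425678 x -0.20257113005333327 0.03980728280656809
edges near/far top 30.227991349301515 -31.957068301797364
punch near [11.6967  0.3863 30.399 ]
punch near [11.2768  0.386  30.399 ]
punch near [10.6462  0.3855 30.3991]
LR -11.786978394519842 12.745818804759185
```

>>> {"fn": "carry_out", "kwargs": {"motion": [[[-0.3,-0.7,0],[0,0,0],15],[[-0.3,-0.7,1],[0,0,0],15],[[-0.3,-0.7,2],[0,0,0],15],[[-0.3,-0.7,2.6],[0,0,0],15],[[-0.3,-0.7,3.1],[0,0,0],15],[[-0.3,-0.7,3.6],[0,0,0],15],[[-0.3,-0.7,4.1],[0,0,0],15],[[-0.3,-0.7,4.5],[0,0,0],15],[[-0.3,-0.7,4.5],[0,0,0],15]]}}

```text
clock: 11.3
tool_pos: [0.6212, -0.0968, 0.0689]
eef_rot: [[-0.957, 0.292, -0.0], [0.292, 0.957, 0.0], [0.0, 0.0, -1.0]]
ft_force: [-0.6, -0.3, -1.9]
grip_width: 0.248
grasp_force: 30.0
```

>>> {"fn": "carry_out", "kwargs": {"motion": [[[0,0,0.4],[0,0,0],15],[[0,0,0.8],[0,0,0],15],[[0,0,1.2],[0,0,0],15],[[0,0,1.6],[0,0,0],15],[[0,0,2.0],[0,0,0],15],[[0,0,2.0],[0,0,0],15]]}}

```text
clock: 11.9
tool_pos: [0.6212, -0.0968, 0.0669]
eef_rot: [[-0.957, 0.291, -0.0], [0.291, 0.957, 0.0], [0.0, 0.0, -1.0]]
ft_force: [0.3, 0.9, -1.8]
grip_width: 0.251
grasp_force: 30.0
```

It has entered hole 2 with no force. Continuing down gently.

>>> {"fn": "carry_out", "kwargs": {"motion": [[[0,0,1],[0,0,0],15],[[0,0,2],[0,0,0],15],[[0,0,3],[0,0,0],15],[[0,0,4],[0,0,0],15],[[0,0,5],[0,0,0],15],[[0,0,6],[0,0,0],15],[[0,0,7],[0,0,0],15],[[0,0,8],[0,0,0],15]]}}

```text
clock: 12.7
tool_pos: [0.6213, -0.0968, 0.0589]
eef_rot: [[-0.957, 0.292, 0.0], [0.292, 0.957, 0.0], [-0.0, 0.0, -1.0]]
ft_force: [0.7, -0.4, -1.9]
grip_width: 0.248
grasp_force: 30.0
```

>>> {"fn": "carry_out", "kwargs": {"motion": [[[0,0,1],[0,0,0],15],[[0,0,2],[0,0,0],15],[[0,0,3],[0,0,0],15],[[0,0,4],[0,0,0],15],[[0,0,5],[0,0,0],15],[[0,0,6],[0,0,0],15],[[0,0,7],[0,0,0],15],[[0,0,8],[0,0,0],15],[[0,0,9],[0,0,0],15],[[0,0,10],[0,0,0],15],[[0,0,11],[0,0,0],15],[[0,0,12],[0,0,0],15]]}}

```text
clock: 13.9
tool_pos: [0.6213, -0.0968, 0.0469]
eef_rot: [[-0.957, 0.292, 0.0], [0.292, 0.957, 0.0], [0.0, 0.0, -1.0]]
ft_force: [-0.1, -0.6, -2.6]
grip_width: 0.25
grasp_force: 30.0
```

>>> {"fn": "carry_out", "kwargs": {"motion": [[[0,0,0.4],[0,0,0],15],[[0,0,0.8],[0,0,0],15],[[0,0,1.1],[0,0,0],15],[[0,0,1.4],[0,0,0],15],[[0,0,1.7],[0,0,0],15],[[0,0,2.0],[0,0,0],15],[[0,0,2.0],[0,0,0],15]]}}

```text
clock: 14.6
tool_pos: [0.6214, -0.0968, 0.0456]
eef_rot: [[-0.957, 0.291, 0.0], [0.291, 0.957, -0.0], [-0.0, 0.0, -1.0]]
ft_force: [-1.0, 0.7, 1.0]
grip_width: 0.25
grasp_force: 30.0
```

It reached the floor with about 3 N at the expected height. Relieving the push, opening, then withdrawing straight up.

>>> {"fn": "carry_out", "kwargs": {"motion": [[[0,0,-0.4],[0,0,0],15],[[0,0,-0.4],[0,0,0],50],[[0,0,-0.4],[0,0,0],50],[[0,0,-0.4],[0,0,0],50],[[0,0,-0.4],[0,0,0],50],[[0,0,-0.4],[0,0,0],50],[[0,0,-5],[0,0,0],50],[[0,0,-20],[0,0,0],50],[[0,0,-45],[0,0,0],50],[[0,0,-80],[0,0,0],50],[[0,0,-100],[0,0,0],50],[[0,0,-100],[0,0,0],50]]}}

```text
clock: 15.8
tool_pos: [0.624, -0.0974, 0.1513]
eef_rot: [[-0.957, 0.291, 0.01], [0.291, 0.957, -0.002], [-0.011, 0.001, -1.0]]
ft_force: [0.0, -0.4, -0.5]
grip_width: 0.531
grasp_force: 0.0
```

Run:
```python
from m import *
s=sense(); print(s['tool_pos'],s['ft_force'],s['grip_width'])
c=grab('wrist','w7.png')
```

```text
[ 0.624  -0.0974  0.1513] [ 0.0002 -0.4261 -0.4618] 0.5308970403619937
```

View pics/w7.png

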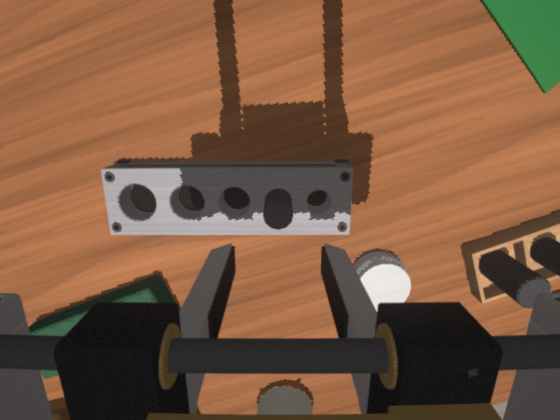

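The punch stands upright in hole 2 at (278,208), the second from the smallest. The gripper is clear of it. Letting the arm settle, then handing in.

>>> {"fn": "carry_out", "kwargs": {"motion": [[[0,0,0],[0,0,0],50],[[0,0,0],[0,0,0],50],[[0,0,0],[0,0,0],50],[[0,0,0],[0,0,0],50]]}}

```text
clock: 16.25
tool_pos: [0.6207, -0.0967, 0.1437]
eef_rot: [[-0.957, 0.291, -0.002], [0.291, 0.957, 0.001], [0.002, -0.0, -1.0]]
ft_force: [-1.1, 0.3, 0.5]
grip_width: 0.532
grasp_force: 0.0
```

```bash
python3 -c "
from bench import job_done; print(job_done())"
```

```text
the job is handed in; nothing more can be done
None
```

The punch was stopped by the rim of hole 1 at about 6 N, then went into hole 2 and was lowered to the floor with about 3 N; I let go of it there and handed the job in at about 16 s.

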